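# Set the slicing guide to its clip, play taken up

### The job

Using only the crank of the handwheel, wind the slicing guide's fence back until it is firmly home against the stop block's rubber-tipped screw, but do not force it. Then wind it forward to the index clip so that the pointer lines up with the clip's fin and the last turning was forward, with the wheel's play taken up that way (if you go past the clip, go back well beyond it and come up to it again). Let go of the crank and leave the things standing around alone.

Things in the scene. Friction and masses are not known exactly. Their poses are not given: they have to be found in the camera images.
- guide: Slicing guide, fixed on the worktop: white bed 150 mm (its x) by 280 mm (its y), top 18 mm high. Origin under the centre of the bed; x away from the robot at yaw 0, y along the fence's travel ('forward' = +y, 'back' = -y), z up.
- wheel_axis (a point): Centre of the black three-spoked handwheel, on its upright axis, at rim height, 82 mm above the worktop. Wheel 112 mm over the rim, rim 12 mm thick; nothing on the wheel but the crank is higher than 92 mm.
- crank_grip (a point): Point to grip on the crank, an upright black knob 20 mm in diameter, 42 mm tall (92 to 134 mm above the worktop), 50 mm from the wheel axis; this point is on the knob's axis at 117 mm height. The knob spins on its pin, so a fixed wrist can carry it round the circle. About 2 N along the circle move the fence. Clockwise from above moves the fence forward (+y of guide), 25 mm per radian.
- wheel (a joint): Play of the handwheel on its spindle, rad, -0.16 to +0.16: only at either end does the wheel drive the fence. +0.16: taken up clockwise (driving forward); -0.16: taken up anticlockwise (driving back). Between them the wheel turns and the fence stands still. Under 1 N turns it there.
- pointer (a point): Tip of the fence's small dark pointer, over the scale rail along the bed's near edge, 30 mm above the worktop, at the middle of the fence's thickness.
- clip_mark (a point): Fin (3 mm wide) of the small steel index clip on the scale rail, level with the pointer and 8 mm nearer to the rail's outer edge; its axes are parallel to the guide's. The pointer is at the clip when both have the same y in the guide's frame.
- fence: The upright aluminium fence, a plate 110 x 10 x 50 mm across the bed, top 76 mm above the worktop, that slides along the guide's y; origin at worktop height, in the middle of its thickness, axes as the guide's. It stays where it is left.
- stop_face (a point): Middle of the front face of the dark steel stop block on the guide's bar behind the fence (-y side). A stop screw with a rubber tip (16 mm wide) sticks out of it towards the fence by 3 to 15 mm: how far differs each time, is not measured and must be felt. The fence's back (5 mm behind its middle) meets the tip. 5 to 12 N at the crank along the circle is firmly home, over 20 N is forcing it.
- stop: The stop block with its screw, block 40 x 20 x 34 mm (45 mm above the worktop at its middle), fixed to the bar; origin at worktop height under its middle, 10 mm behind its front face. The screw does not move when pushed. Once the fence touches it, each 1 mm more at the crank adds a few N.
- lemon: Loose lemon, 77 x 51 x 52 mm, beside the guide: leave it alone.
- tub: Loose small tub, 72 mm wide and 71 mm tall, beside the guide: leave it alone.
- spice_jar: Loose spice jar, 45 mm wide and 106 mm tall, beside the guide: leave it alone.

How it is judged:
By the outcome, as a careful person would: the job done as asked, in the order asked, and still so for the second after the job is handed in, with the robot touching nothing.
It also fails if it takes over 72 s, if anything falls off the work surface, if the arm or the gripper's body presses on something with over 40 N, if the wrist force passes 120 N, or if a joint passes its speed limit or range.

### The arm

A 7-joint arm with a two-finger parallel gripper is mounted at the origin on a cart in front of the work surface, level with it; the furniture and walls round the work are solid. World frame = base frame: x ahead of the robot, y to its left, z up, the work surface at z = 0. Lengths are in mm, angles in rad, forces in N, time in s.
With the tool pointing down it reaches from about 350 to 900 mm from the base axis. Payload 8.1 kg.
Tool frame: the origin (TCP) lies on the centre line of the jaws, within the pads' length; the fingertips stand 11 mm ahead of it and the grasp point (between the pads) lies 8 mm behind it; z points along the fingers, y is the line along which they close (so a half turn about z gives the same grasp; the last joint's range is limited). The gripper opens to 92 mm and grips with 3 to 60 N. Pads are 19 mm wide; open, the fingers measure 130 mm over their backs; the gripper's body (75 mm by 190 mm) begins 47 mm behind the grasp point.
Start: joints at [-1.335, 0.434, 0.025, 1.573, -0.012, 1.134, -0.075], TCP at [207.749, 589.475, 237.742] pointing down, gripper open.
Joint ranges: [-2.62, 2.62], [-0.44, 2.09], [-1.27, 1.32], [0.08, 2.57], [-1.32, 4.46], [0.12, 2], [-2.74, 2.74]. Speed limits (rad/s): [2.22, 2.22, 3.01, 3.01, 3.14, 3.14, 3.14].

### API

Orientations are given as [roll, pitch, yaw] about the fixed x, y, z axes, in that order (R = Rz(yaw) Ry(pitch) Rx(roll)).
In Python, from rig import monitor, eyes, robot, spotter gives the robot as it stands.
- The arm moves only by the tool carry_out, never from a script. Its arguments are lists of equal length, an entry for each row: "xyz": the shift along the tool's x, y, z each as a share of 0.6 m, from -1 to 1, a list of three; "turn": the turn about the tool's z as a share of 45 degrees, from -1 to 1; "fingers": the opening in per cent of the stroke, from 0 (shut) to 100 (fully open). A call has 1 to 5 rows; each row shifts and turns the commanded pose from where the row before left it, along the tool's axes as they then stand; what a row does not reach is not made up. A row lasts 1/12 s, in which the tool goes at most 41.7 mm and 7.16 degrees, less where a joint would pass 70% of its speed; a pose out of reach is approached as far as the arm can. A call with a number of a shift or a turn outside -1 to 1 is refused whole. A call with a gripper value outside its range is refused whole. The fingers move at their own pace and stop on an object; "newtons" is the grip in N (left out, the last holds). Time passes only in rows, so rows that do not move let the fingers close. It gives the time, the measured TCP pose, the force, the opening and the grip force at its end, in the units of the state.
- monitor.sense(): the state, without advancing time (a new reading comes with each control period).
- eyes.capture(name): name is "side" or "top"; returns the picture (400x640x3 uint8, red, green, blue); there is no depth.
- eyes.camera_params(name): a dict with "intrinsics" (3x3 intrinsics, pixels), "extrinsics" (4x4, takes a point from world to camera coordinates). Camera axes: x right, y up, looking along -z (the intrinsics and any distortion apply to the point x, -y, -z); pixel columns grow to the right and rows downward; lengths in mm; the calibration is good to about 2 mm. A picture is of the moment at which its call begins. camera_params takes no time and is no camera call.
- robot.finish_job(): hands the job in; it is judged then, once.
Trained networks look in the newest picture that a camera, given by its name, has taken for a name from the list of things; names that differ only in an ending like _2 or _b are one class to them, and where a whole thing is asked for, a point or a joint stands for the part that bears it (a point fixed in the world has none). Each returns a list of dicts, best first, with "confidence" (0 to 1); they miss things now and then, are a little off and sometimes report something else, mostly with a low value. They report only what shows in the picture. A call takes as long as a camera call.
- spotter.masks_of(camera, query): "mask" (400x640 bool, what is visible of it) and "location" ([column, row] in pixels, amid what is visible of it).
The state is a dict: "time_s": time; "q": joint angles; "joint_vel": joint speeds; "joint_torque": joint torques, N m; "tool_pos": TCP position; "ee_rot": TCP orientation; "wrist_force": force on the tool from outside, world axes, zero at the start; "wrist_torque": the same for the moment, N m; "opening": finger opening in mm; "gripper_force": force on a finger pad.
Only numpy, scipy, OpenCV 4.12 (cv2) and the standard library are available. Lean on these libraries where they do the work, as an engineer would, in place of code of your own. Each camera call takes 0.05 s, during which the arm holds its last target. There are 200 camera calls.

## Working session

There is one attempt and no reset: what is moved stays moved. The work goes in short steps, Python scripts to look and compute and a tool call to move; the robot and the scene stay as the last step left them, time stands still between calls to the robot, and variables do not carry over. Pictures are saved under pics/ and viewed, at most 10 in all, crops included, and the job is handed in when it is done.

Besides the shell and the picture viewer there is one more tool, called as name([rows], argument=value, ...), one row to a line, values as JSON. carry_out: Moves the arm, as the interface text tells. Its arguments: {"type":"object","properties":{"xyz":{"type":"array","items":{"type":"array","items":{"type":"number","minimum":-1,"maximum":1}}},"turn":{"type":"array","items":{"type":"number","minimum":-1,"maximum":1}},"fingers":{"type":"array","items":{"type":"number"}},"newtons":{"type":"number"}},"required":["xyz","turn","fingers"]}

```bash
mkdir -p pics; cat > h.py <<'E'
import numpy as np, cv2
from rig import monitor, eyes, robot, spotter
def cap(cam,fn=None):
    im=eyes.capture(cam)
    if fn: cv2.imwrite('pics/'+fn,cv2.cvtColor(im,cv2.COLOR_RGB2BGR))
    return im
def P(cam):
    p=eyes.camera_params(cam); K=np.array(p['intrinsics']); E=np.array(p['extrinsics'])
    return K,E,p
def proj(cam,X):
    K,E,_=P(cam); X=np.atleast_2d(X); c=(E[:3,:3]@X.T).T+E[:3,3]; c=c*[1,-1,-1]
    u=(K@c.T).T; return u[:,:2]/u[:,2:]
def ray(cam,uv):
    K,E,_=P(cam); d=np.linalg.inv(K)@[uv[0],uv[1],1]; d=d*[1,-1,-1]
    R=E[:3,:3]; return -R.T@E[:3,3], R.T@d
def atz(cam,uv,z):
    o,d=ray(cam,uv); return o+d*(z-o[2])/d[2]
E
python3 - <<'E'
from h import *
np.set_printoptions(precision=1,suppress=True)
for c in ('side','top'):
    cap(c,c+'0.png'); K,E,p=P(c); print(c,p.keys(),K,ray(c,(320,200)))
    for q,z in (('guide',18),('wheel_axis',82),('crank_grip',117),('pointer',30),('clip_mark',30),('fence',50),('stop_face',28),('lemon',25),('tub',35),('spice_jar',50)):
        for r in spotter.masks_of(c,q)[:2]: print(c,q,round(r['confidence'],2),r['location'],r['mask'].sum(),atz(c,r['location'],z))
s=monitor.sense(); print(s)
E
```

```text
side dict_keys(['intrinsics', 'extrinsics']) [[489.3   0.  315. ]
 [  0.  489.3 200.6]
 [  0.    0.    1. ]] (array([217.4, 504.6, 950.7]), array([ 0.3, -0.5, -0.8]))
side guide 0.58 [297.5, 236.3] 7833 [511.8  27.2  18. ]
side wheel_axis 0.6 [298.0, 237.2] 7655 [489.7  61.3  82. ]
side wheel_axis 0.34 [305.7, 237.5] 641 [475.4  54.2  82. ]
side crank_grip 0.56 [270.8, 186.6] 140 [591.4  -1.1 117. ]
side crank_grip 0.53 [323.2, 198.4] 279 [479.6 -28.2 117. ]
side pointer 0.61 [301.3, 234.9] 709 [502.6  26.2  30. ]
side clip_mark 0.55 [330.1, 244.1] 22 [436.5  16.1  30. ]
side fence 0.83 [305.4, 233.0] 677 [491.   28.2  50. ]
side stop_face 0.57 [320.9, 198.1] 277 [512.7 -83.2  28. ]
side lemon 0.87 [248.6, 298.3] 751 [523.3 205.6  25. ]
side tub 0.95 [361.5, 178.8] 931 [ 453.1 -175.    35. ]
side spice_jar 0.63 [324.0, 197.8] 288 [499.9 -73.4  50. ]
side spice_jar 0.3 [306.3, 234.2] 604 [487.8  29.8  50. ]
top dict_keys(['intrinsics', 'extrinsics']) [[432.8   0.  317.7]
 [  0.  432.8 193.7]
 [  0.    0.    1. ]] (array([448.3, -27.3, 992.5]), array([ 0.,  0., -1.]))
top guide 0.94 [3
[... 267 characters left out ...]
 30. ]
top fence 0.89 [303.8, 191.3] 188 [505.3  19.3  50. ]
top stop_face 0.47 [343.0, 193.3] 154 [503.6 -67.2  28. ]
top lemon 0.77 [222.2, 186.7] 572 [514.  204.4  25. ]
top tub 0.79 [392.3, 224.4] 905 [ 436.5 -176.4   35. ]
top spice_jar 0.6 [393.3, 169.1] 497 [ 557.1 -175.2   50. ]
{'time_s': 1.1, 'q': array([-1.3,  0.4,  0. ,  1.6, -0. ,  1.1, -0.1]), 'joint_vel': array([-0.,  0.,  0.,  0., -0., -0.,  0.]), 'joint_torque': array([  0. , -66.8,   1. , -31.5,  -0.1,   0. ,   0. ]), 'tool_pos': array([207.8, 589.5, 237.7]), 'ee_rot': array([ 3.1, -0. ,  2.8]), 'wrist_force': array([-0. , -0.2, -0.9]), 'wrist_torque': array([0., 0., 0.]), 'gripper_force': 0.0, 'opening': 91.75834050318313}
```

```bash
python3 - <<'E'
import cv2
a=cv2.imread('pics/top0.png')[90:290,180:440]; cv2.imwrite('pics/topc.png',cv2.resize(a,None,fx=3,fy=3,interpolation=cv2.INTER_CUBIC))
a=cv2.imread('pics/side0.png')[130:330,200:420]; cv2.imwrite('pics/sidec.png',cv2.resize(a,None,fx=3,fy=3,interpolation=cv2.INTER_CUBIC))
E
```

```text
(no output)
```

View pics/topc.png

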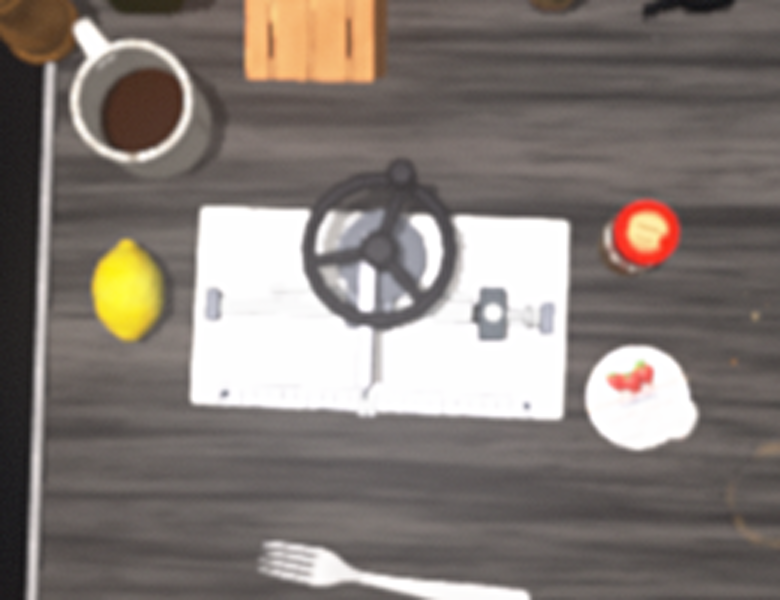

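View pics/sidec.png

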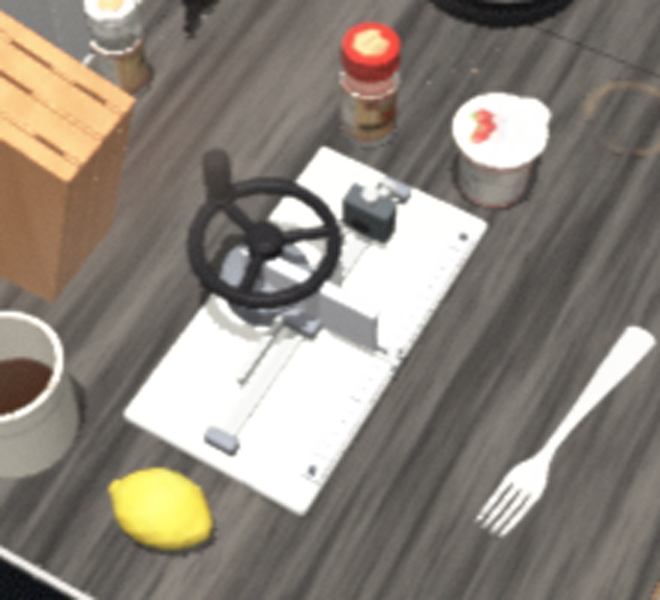

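The top crop shows the guide's bed corners at about (200,207), (570,220), (565,418) and (191,404). The wheel hub is at (379,249), the knob top at (401,173) and the pointer and clip near (370,400). The side crop shows the hub at (265,241), the knob top at (216,156) and the stop block at (369,212).

```bash
python3 - <<'E'
from h import *
np.set_printoptions(precision=1,suppress=True)
T=lambda x,y:(180+x/3-.33,90+y/3-.33); S=lambda x,y:(200+x/3-.33,130+y/3-.33)
c=[atz('top',T(*p),18) for p in ((200,207),(570,220),(565,418),(191,404))]; print(np.array(c),np.mean(c,0))
c=np.array(c); 
for a,b in ((c[0],c[1]),(c[3],c[2])): print('yaw',np.arctan2(-(a-b)[0],(a-b)[1]))
print('side corners',[atz('side',S(*p),18) for p in ((323,147),(487,225),(302,514),(125,413))])
print('hub',atz('top',T(379,249),86),atz('side',S(265,238),86))
print('knobtop',atz('top',T(401,172),134),atz('side',S(216,156),134))
print('stopface',atz('top',T(477,313),45),'block near edge',atz('top',T(315,80),0),atz('side',S(55,300),0),atz('side',S(120,280),0),atz('side',S(133,100),150))
print('mug',atz('top',T(132,100),90))
a=cv2.imread('pics/top0.png')[180:240,270:350]; b=cv2.imread('pics/side0.png')[215:275,290:370]
cv2.imwrite('pics/z.png',np.hstack([cv2.resize(i,(400,300),interpolation=cv2.INTER_CUBIC) for i in (a,b)]))
E
```

```text
[[ 579.2  153.    18. ]
 [ 573.8 -126.8   18. ]
 [ 425.  -124.8   18. ]
 [ 430.3  155.7   18. ]] [502.1  14.3  18. ]
yaw -0.019404222043241888
yaw -0.018914906381101503
side corners [array([ 571.6, -124.3,   18. ]), array([ 423.6, -119.6,   18. ]), array([430.4, 157.3,  18. ]), array([577.8, 151.7,  18. ])]
hub [542.5  13.6  86. ] [541.9  13.1  86. ]
knobtop [589.2  -2.2 134. ] [589.   -2.6 134. ]
stopface [500.9 -57.   45. ] block near edge [682.   69.7   0. ] [684.3  90.7   0. ] [651.3  51.8   0. ] [658.7  -6.5 150. ]
mug [644.7 189.8  90. ]
```

View pics/z.png

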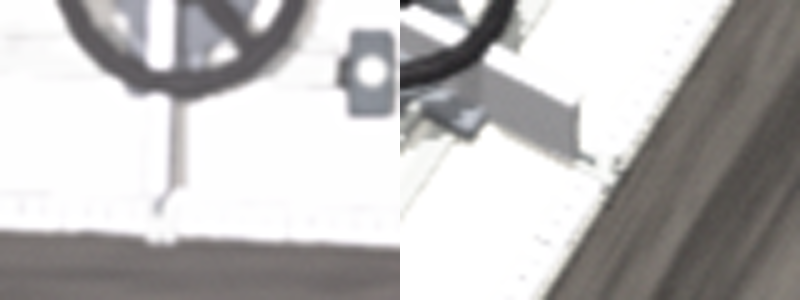

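```bash
python3 - <<'E'
from h import *
s=monitor.sense(); print(s['ee_rot'],np.rad2deg(s['ee_rot'][2]-np.pi)/45)
print(atz('top',(301.6,221.6),30), atz('top',(302,227.6),30), atz('side',(328.4,247),30),atz('side',(333.4,248),30))
E
```

```text
[ 3.14149220e+00 -2.89057250e-06  2.80265213e+00] -0.43155248305217647
[438.98188537  23.81882452  30.        ] [425.71035191  22.66321815  30.        ] [436.39338748  24.2243387   30.        ] [425.81437688  21.17108544  30.        ]
```

carry_out([
  [0,0,0],
  [0,0,0],
  [0,0,0],
  [0,0,0],
], turn=[-0.144,-0.144,-0.1436,0], fingers=[60,60,60,60], newtons=30)

```text
time_s: 1.43
tool_pos: [207.9, 589.4, 237.7]
ee_rot: [3.142, -0.0, -3.136]
wrist_force: [-0.0, 0.3, 0.5]
opening: 69.9
gripper_force: 0.0
```

carry_out([
  [-0.0353,-0.0548,0],
  [-0.0353,-0.0548,0],
  [-0.0353,-0.0548,0],
  [-0.0353,-0.0548,0],
  [-0.0353,-0.0548,0],
], turn=[0,0,0,0,0], fingers=[60,60,60,60,60])

```text
time_s: 1.85
tool_pos: [314.4, 423.4, 237.9]
ee_rot: [3.141, 0.0, 3.137]
wrist_force: [0.5, 0.2, 0.1]
opening: 55.2
gripper_force: 0.0
```

carry_out([
  [-0.0353,-0.0548,0],
  [-0.0353,-0.0548,0],
  [-0.0353,-0.0548,0],
  [-0.0353,-0.0548,0],
  [-0.0353,-0.0548,0],
], turn=[0,0,0,0,0], fingers=[60,60,60,60,60])

```text
time_s: 2.27
tool_pos: [420.3, 259.0, 238.1]
ee_rot: [3.141, 0.001, 3.137]
wrist_force: [-0.0, 0.7, 0.9]
opening: 55.0
gripper_force: 0.0
```

carry_out([
  [-0.0353,-0.0548,0],
  [-0.0353,-0.0548,0],
  [-0.0353,-0.0548,0],
  [-0.0353,-0.0548,0],
  [-0.0353,-0.0548,0],
], turn=[0,0,0,0,0], fingers=[60,60,60,60,60])

```text
time_s: 2.68
tool_pos: [526.3, 94.6, 238.1]
ee_rot: [3.141, 0.001, 3.137]
wrist_force: [0.4, 0.7, 0.3]
opening: 55.0
gripper_force: 0.0
```

carry_out([
  [-0.0353,-0.0548,0],
  [-0.0353,-0.0548,0],
  [-0.0353,-0.0548,0],
  [0,0,0],
  [0,0,0],
], turn=[0,0,0,0,0], fingers=[60,60,60,60,60])

```text
time_s: 3.1
tool_pos: [589.7, -5.2, 237.6]
ee_rot: [-3.141, 0.0, 3.133]
wrist_force: [-1.4, 1.0, 0.2]
opening: 54.9
gripper_force: 0.0
```

carry_out([
  [0,0.004,0.0535],
  [0,0,0.0535],
  [0,0,0.0535],
  [0,0,0.0535],
  [0,0,0],
], turn=[0,0,0,0,0], fingers=[60,60,60,60,60])

```text
time_s: 3.52
tool_pos: [584.6, 2.0, 103.9]
ee_rot: [3.141, -0.009, 3.142]
wrist_force: [-1.0, 0.9, -0.1]
opening: 55.2
gripper_force: 0.0
```

carry_out([
  [0,0,0],
  [0,0,0],
  [0,0,0],
  [0,0,0],
  [0,0,0],
], turn=[0,0,0,0,0], fingers=[10,10,10,10,10], newtons=30)

```text
time_s: 3.93
tool_pos: [589.9, 0.2, 110.9]
ee_rot: [3.141, 0.003, 3.141]
wrist_force: [0.3, -0.8, -0.0]
opening: 26.7
gripper_force: 0.4
```

carry_out([
  [0,0,0],
  [0,0,0],
  [0,0,0],
], turn=[0,0,0], fingers=[10,10,10])

```text
time_s: 4.18
tool_pos: [589.9, 0.0, 110.1]
ee_rot: [3.141, 0.002, 3.141]
wrist_force: [0.9, -0.4, 4.4]
opening: 19.2
gripper_force: 30.0
```

```bash
cat >> h.py <<'E'
def arc(a,d,n,r=50):
    t=a+d*np.arange(n+1); p=r*np.c_[np.cos(t),np.sin(t)]; q=np.diff(p,axis=0)/600
    return [[round(-x,4),round(y,4),0] for x,y in q]
E
python3 - <<'E'
from h import *
t=arc(-.275,.15,14)
for i in (0,5,10): print(t[i:i+5])
E
```

```text
[[np.float64(-0.0025), np.float64(0.0122), 0], [np.float64(-0.0006), np.float64(0.0125), 0], [np.float64(0.0012), np.float64(0.0124), 0], [np.float64(0.0031), np.float64(0.0121), 0], [np.float64(0.0049), np.float64(0.0115), 0]]
[[np.float64(0.0065), np.float64(0.0106), 0], [np.float64(0.008), np.float64(0.0096), 0], [np.float64(0.0094), np.float64(0.0082), 0], [np.float64(0.0105), np.float64(0.0067), 0], [np.float64(0.0114), np.float64(0.0051), 0]]
[[np.float64(0.012), np.float64(0.0033), 0], [np.float64(0.0124), np.float64(0.0015), 0], [np.float64(0.0125), np.float64(-0.0004), 0], [np.float64(0.0123), np.float64(-0.0022), 0]]
```

carry_out([
  [-0.0025,0.0122,0],
  [-0.0006,0.0125,0],
  [0.0012,0.0124,0],
  [0.0031,0.0121,0],
  [0.0049,0.0115,0],
], turn=[0,0,0,0,0], fingers=[10,10,10,10,10])

```text
time_s: 4.6
tool_pos: [585.7, 36.8, 109.7]
ee_rot: [-3.141, 0.001, 3.141]
wrist_force: [-1.6, -2.5, 6.8]
opening: 19.1
gripper_force: 30.0
```

carry_out([
  [0,0,0],
  [0,0,0],
  [0,0,0],
], turn=[0,0,0], fingers=[10,10,10])

```text
time_s: 4.85
tool_pos: [585.3, 37.5, 109.7]
ee_rot: [3.141, -0.0, -3.141]
wrist_force: [-1.3, -0.2, 7.1]
opening: 19.1
gripper_force: 30.0
```

carry_out([
  [0.0065,0.0106,0],
  [0.008,0.0096,0],
  [0.0094,0.0082,0],
  [0.0105,0.0067,0],
  [0.0114,0.0051,0],
], turn=[0,0,0,0,0], fingers=[10,10,10,10,10])

```text
time_s: 5.27
tool_pos: [558.2, 60.3, 109.8]
ee_rot: [-3.141, 0.001, 3.141]
wrist_force: [0.6, -6.3, 7.5]
opening: 19.3
gripper_force: 30.0
```

carry_out([
  [0.012,0.0033,0],
  [0.0124,0.0015,0],
  [0.0125,-0.0004,0],
  [0.0123,-0.0022,0],
  [0,0,0],
], turn=[0,0,0,0,0], fingers=[10,10,10,10,10])

```text
time_s: 5.68
tool_pos: [527.9, 61.4, 109.8]
ee_rot: [-3.141, 0.0, 3.141]
wrist_force: [0.4, -3.6, 7.2]
opening: 19.0
gripper_force: 30.0
```

```bash
python3 - <<'E'
from h import *
s=monitor.sense(); p=s['tool_pos']; print(p,s['wrist_force'],np.arctan2(p[1]-13.4,p[0]-542.2),np.hypot(p[1]-13.4,p[0]-542.2))
a=cap('top','t1.png')[150:250,260:360]; b=cap('side','s1.png')[190:290,280:380]
cv2.imwrite('pics/z1.png',np.hstack([cv2.resize(i,(400,400),interpolation=cv2.INTER_CUBIC) for i in (a,b)])[:,:,::-1])
for c in ('top','side'):
    for q in ('pointer','clip_mark','fence'):
        for r in spotter.masks_of(c,q)[:1]: print(c,q,r['confidence'],r['location'],r['mask'].sum())
E
```

```text
[527.89045612  61.38594611 109.75191072] [ 0.44687219 -3.61678522  7.17260442] 1.86060350683072 50.074085817122295
top pointer 0.67 [349.2, 193.6] 251
top fence 0.71 [300.2, 223.2] 43
side pointer 0.9 [322.7, 217.2] 482
side clip_mark 0.6 [324.0, 216.0] 516
side fence 0.56 [322.8, 218.4] 415
```

View pics/z1.png

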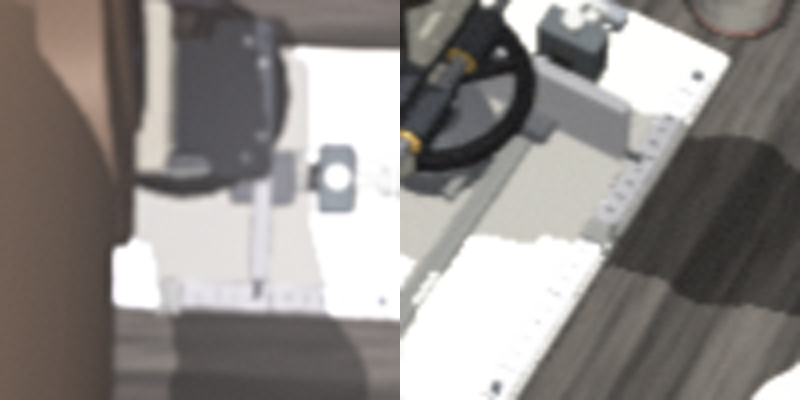

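The crop shows the pointer at top pixel (324.5,222.5), the clip at top pixel (303,223) and side pixel (329,248), and the screw tip at about (337.5,194). That leaves a gap of about 20 mm.

```bash
python3 - <<'E'
from h import *
f=lambda t:[[float(v) for v in r] for r in t]
print(f(arc(1.85,.125,4)))
print(f(arc(2.35,.04,10)))
E
```

```text
[[0.0098, -0.0035, 0.0], [0.0093, -0.0047, 0.0], [0.0086, -0.0058, 0.0], [0.0078, -0.0068, 0.0]]
[[0.0023, -0.0024, 0.0], [0.0022, -0.0025, 0.0], [0.0021, -0.0026, 0.0], [0.002, -0.0027, 0.0], [0.0019, -0.0027, 0.0], [0.0018, -0.0028, 0.0], [0.0017, -0.0029, 0.0], [0.0016, -0.0029, 0.0], [0.0015, -0.003, 0.0], [0.0013, -0.0031, 0.0]]
```

carry_out([
  [0.0098,-0.0035,0],
  [0.0093,-0.0047,0],
  [0.0086,-0.0058,0],
  [0.0078,-0.0068,0],
  [0,0,0],
], turn=[0,0,0,0,0], fingers=[10,10,10,10,10])

```text
time_s: 6.5
tool_pos: [506.9, 49.5, 109.8]
ee_rot: [3.141, 0.001, 3.141]
wrist_force: [-0.2, -1.1, 7.9]
opening: 19.1
gripper_force: 30.0
```

carry_out([
  [0,0,0],
], turn=[0], fingers=[10])

```text
time_s: 6.58
tool_pos: [507.3, 49.8, 109.8]
ee_rot: [3.141, 0.001, -3.141]
wrist_force: [1.3, -0.8, 7.0]
opening: 19.1
gripper_force: 30.0
```

carry_out([
  [0.0023,-0.0024,0],
  [0,0,0],
], turn=[0,0], fingers=[10,10])

```text
time_s: 6.75
tool_pos: [506.2, 48.8, 109.8]
ee_rot: [3.141, 0.001, -3.141]
wrist_force: [1.2, -0.4, 7.7]
opening: 19.1
gripper_force: 30.0
```

carry_out([
  [0.0022,-0.0025,0],
  [0,0,0],
], turn=[0,0], fingers=[10,10])

```text
time_s: 6.92
tool_pos: [505.0, 47.5, 109.9]
ee_rot: [3.141, 0.001, -3.141]
wrist_force: [0.7, 1.2, 6.9]
opening: 19.0
gripper_force: 30.0
```

carry_out([
  [0.0021,-0.0026,0],
  [0,0,0],
], turn=[0,0], fingers=[10,10])

```text
time_s: 7.08
tool_pos: [503.7, 46.1, 109.8]
ee_rot: [3.14, 0.001, -3.141]
wrist_force: [0.2, 1.0, 6.4]
opening: 18.9
gripper_force: 30.0
```

carry_out([
  [0.002,-0.0027,0],
  [0,0,0],
], turn=[0,0], fingers=[10,10])

```text
time_s: 7.25
tool_pos: [502.4, 44.6, 109.8]
ee_rot: [3.14, 0.001, -3.141]
wrist_force: [0.7, 2.4, 7.5]
opening: 18.6
gripper_force: 30.0
```

carry_out([
  [0.0019,-0.0027,0],
  [0,0,0],
], turn=[0,0], fingers=[10,10])

```text
time_s: 7.42
tool_pos: [501.2, 43.0, 109.8]
ee_rot: [3.14, 0.001, -3.141]
wrist_force: [-0.1, 2.9, 6.8]
opening: 18.8
gripper_force: 30.0
```

carry_out([
  [0.0018,-0.0028,0],
  [0,0,0],
], turn=[0,0], fingers=[10,10])

```text
time_s: 7.58
tool_pos: [500.0, 41.4, 109.8]
ee_rot: [3.14, 0.001, -3.14]
wrist_force: [-1.0, 2.4, 8.3]
opening: 19.4
gripper_force: 30.0
```

carry_out([
  [0.0017,-0.0029,0],
  [0,0,0],
], turn=[0,0], fingers=[10,10])

```text
time_s: 7.75
tool_pos: [498.9, 39.7, 109.8]
ee_rot: [3.14, 0.001, -3.14]
wrist_force: [0.3, 2.5, 8.0]
opening: 19.1
gripper_force: 30.0
```

carry_out([
  [0.0016,-0.0029,0],
  [0,0,0],
], turn=[0,0], fingers=[10,10])

```text
time_s: 7.92
tool_pos: [497.9, 38.0, 109.8]
ee_rot: [3.14, 0.0, -3.14]
wrist_force: [-1.2, 2.0, 8.3]
opening: 19.1
gripper_force: 30.0
```

carry_out([
  [0.0015,-0.003,0],
  [0,0,0],
], turn=[0,0], fingers=[10,10])

```text
time_s: 8.08
tool_pos: [496.9, 36.2, 109.8]
ee_rot: [3.14, 0.0, -3.14]
wrist_force: [-0.7, 2.8, 9.0]
opening: 19.1
gripper_force: 30.0
```

carry_out([
  [0.0014,-0.003,0],
  [0,0,0],
], turn=[0,0], fingers=[10,10])

```text
time_s: 8.25
tool_pos: [496.6, 35.5, 109.9]
ee_rot: [3.139, 0.002, -3.14]
wrist_force: [0.6, 5.8, 6.3]
opening: 19.3
gripper_force: 30.0
```

carry_out([
  [0,0,0],
  [0,0,0],
], turn=[0,0], fingers=[10,10])

```text
time_s: 8.42
tool_pos: [496.6, 35.6, 109.9]
ee_rot: [3.139, 0.001, -3.139]
wrist_force: [0.8, 5.1, 7.8]
opening: 19.0
gripper_force: 30.0
```

carry_out([
  [0.0006,-0.0014,0],
  [0,0,0],
  [0,0,0],
], turn=[0,0,0], fingers=[10,10,10])

```text
time_s: 8.67
tool_pos: [496.5, 35.3, 109.9]
ee_rot: [3.139, 0.002, -3.139]
wrist_force: [-0.2, 7.2, 7.4]
opening: 19.2
gripper_force: 30.0
```

carry_out([
  [0.0006,-0.0014,0],
  [0,0,0],
  [0,0,0],
], turn=[0,0,0], fingers=[10,10,10])

```text
time_s: 8.92
tool_pos: [496.4, 35.0, 110.0]
ee_rot: [3.138, 0.002, -3.139]
wrist_force: [1.7, 9.5, 5.9]
opening: 19.1
gripper_force: 30.0
```

```bash
python3 - <<'E'
from h import *
np.set_printoptions(precision=2,suppress=True)
for i in range(3):
    a=cap('top','t2.png'); b=cap('side','s2.png'); s=monitor.sense(); print(s['tool_pos'],s['wrist_force'],s['wrist_torque'],s['ee_rot'])
cv2.imwrite('pics/z2.png',np.hstack([cv2.resize(i,(400,400),interpolation=cv2.INTER_CUBIC) for i in (a[190:240,295:345],b[200:260,300:360])])[:,:,::-1])
E
```

```text
[496.43  35.04 110.  ] [3.28 9.58 6.16] [ 2.17 -0.44  0.  ] [ 3.14  0.   -3.14]
[496.43  35.05 110.  ] [0.72 9.77 6.41] [ 2.15 -0.47  0.03] [ 3.14  0.   -3.14]
[496.45  35.04 110.01] [1.34 9.2  6.6 ] [ 2.1  -0.42  0.  ] [ 3.14  0.   -3.14]
```

View pics/z2.png

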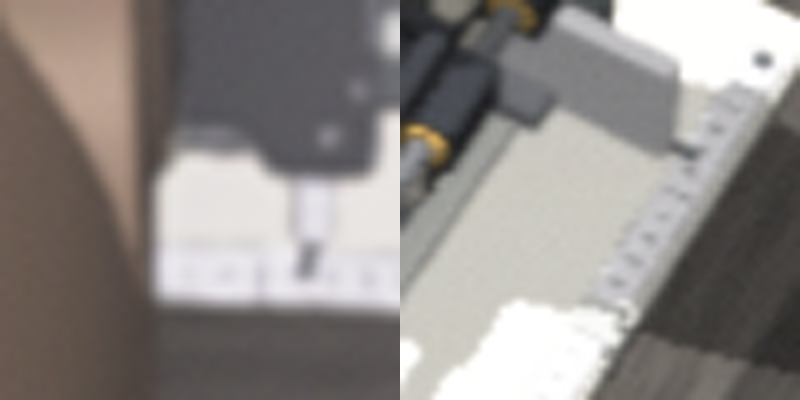

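The fence is home at about 9 N along the circle. In the crop the pointer is at top pixel (333,222.7). Next I wind forward until it is short of the clip.

```bash
python3 - <<'E'
from h import *
t=[[float(v) for v in r] for r in arc(2.75,-.15,18)]
for i in (0,5,10,15): print(t[i:i+5])
E
```

```text
[[-0.0056, 0.0112, 0.0], [-0.0072, 0.0102, 0.0], [-0.0087, 0.009, 0.0], [-0.0099, 0.0076, 0.0], [-0.0109, 0.006, 0.0]]
[[-0.0117, 0.0043, 0.0], [-0.0122, 0.0025, 0.0], [-0.0125, 0.0007, 0.0], [-0.0124, -0.0012, 0.0], [-0.0121, -0.003, 0.0]]
[[-0.0115, -0.0048, 0.0], [-0.0107, -0.0065, 0.0], [-0.0096, -0.008, 0.0], [-0.0083, -0.0093, 0.0], [-0.0068, -0.0105, 0.0]]
[[-0.0051, -0.0114, 0.0], [-0.0034, -0.012, 0.0], [-0.0016, -0.0124, 0.0]]
```

carry_out([
  [-0.0056,0.0112,0],
  [-0.0072,0.0102,0],
  [-0.0087,0.009,0],
  [-0.0099,0.0076,0],
  [-0.0109,0.006,0],
], turn=[0,0,0,0,0], fingers=[10,10,10,10,10])

```text
time_s: 9.63
tool_pos: [520.5, 58.6, 109.7]
ee_rot: [3.141, -0.001, -3.141]
wrist_force: [-1.4, -1.9, 10.2]
opening: 19.4
gripper_force: 30.0
```

carry_out([
  [-0.0117,0.0043,0],
  [-0.0122,0.0025,0],
  [-0.0125,0.0007,0],
  [-0.0124,-0.0012,0],
  [-0.0121,-0.003,0],
], turn=[0,0,0,0,0], fingers=[10,10,10,10,10])

```text
time_s: 10.05
tool_pos: [557.0, 60.7, 109.7]
ee_rot: [3.141, -0.001, -3.141]
wrist_force: [-3.4, -0.5, 9.1]
opening: 19.2
gripper_force: 30.0
```

carry_out([
  [-0.0115,-0.0048,0],
  [-0.0107,-0.0065,0],
  [-0.0096,-0.008,0],
  [-0.0083,-0.0093,0],
  [0,0,0],
], turn=[0,0,0,0,0], fingers=[10,10,10,10,10])

```text
time_s: 10.47
tool_pos: [582.2, 42.1, 109.8]
ee_rot: [-3.142, 0.001, 3.141]
wrist_force: [-0.3, -1.5, 7.7]
opening: 19.2
gripper_force: 30.0
```

carry_out([
  [-0.0068,-0.0105,0],
  [-0.0051,-0.0114,0],
  [-0.0034,-0.012,0],
  [0,0,0],
  [0,0,0],
], turn=[0,0,0,0,0], fingers=[10,10,10,10,10])

```text
time_s: 10.88
tool_pos: [590.8, 22.4, 109.7]
ee_rot: [3.141, 0.001, 3.141]
wrist_force: [1.2, -0.3, 6.8]
opening: 19.3
gripper_force: 30.0
```

```bash
python3 - <<'E'
from h import *
s=monitor.sense(); p=s['tool_pos']; print(p,s['wrist_force'],np.arctan2(p[1]-13.4,p[0]-542.2),np.hypot(p[1]-13.4,p[0]-542.2))
a=cap('top','t3.png'); b=cap('side','s3.png')
cv2.imwrite('pics/z3.png',np.hstack([cv2.resize(i,(400,400),interpolation=cv2.INTER_CUBIC) for i in (a[190:240,280:330],b[215:265,305:355])])[:,:,::-1])
E
```

```text
[590.80686618  22.3656623  109.74916705] [ 1.21910782 -0.26624386  6.76768869] 0.18240241845789046 49.426820054497725
```

View pics/z3.png

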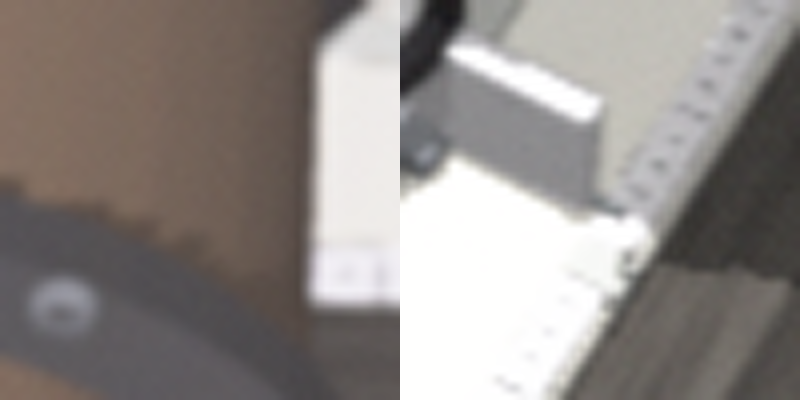

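```bash
python3 - <<'E'
import cv2,numpy as np
def z(f,c,r): 
    a=cv2.imread(f'pics/{f}.png')[r:r+26,c:c+26].astype(float)
    a=cv2.resize(a,(260,260),interpolation=cv2.INTER_CUBIC); return np.clip((a-60)*1.3 if 1 else a,0,255).astype(np.uint8)
A=np.hstack([z('t1',290,210),z('top0',290,210),z('s1',318,234)]);B=np.hstack([z('s2',318,234),z('side0',318,234),z('s3',318,234)])
cv2.imwrite('pics/z4.png',np.vstack([A,B]))
E
```

```text
(no output)
```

View pics/z4.png

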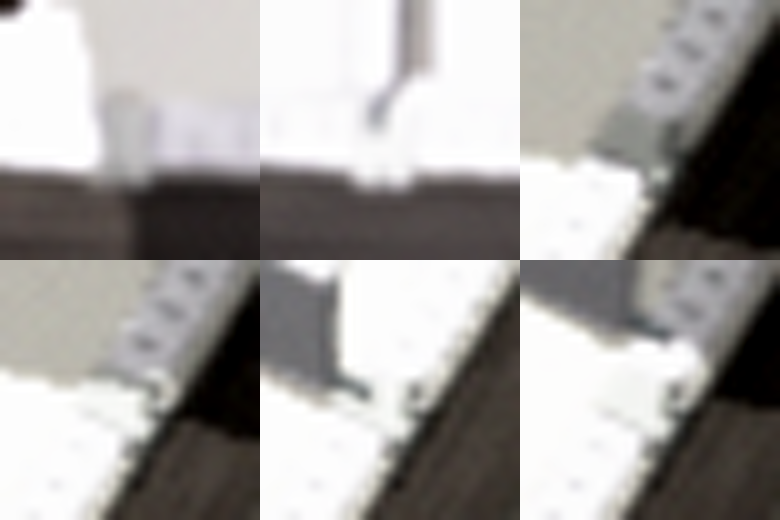

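```bash
python3 - <<'E'
from h import *
np.set_printoptions(precision=1,suppress=True)
for n,u in dict(p0=(328.0,246.5),p3=(332.0,240.5),m1=(333,247),m2=(330.5,252.5)).items(): print(n,atz('side',u,30),atz('side',u,20))
for n,u in dict(p0=(301.3,221),pt1=(324,222),phome=(332.7,222.3),clip=(302,224)).items(): print(n,atz('top',u,30))
u=proj('side',[[431,y,30] for y in (18,22,26)]); print(u)
E
```

```text
p0 [437.7  23.5  30. ] [440.1  18.3  20. ]
p3 [437.1   6.1  30. ] [439.5   0.6  20. ]
m1 [427.7  19.4  30. ] [430.   14.1  20. ]
m2 [426.2  34.   30. ] [428.4  28.9  20. ]
p0 [440.3  24.5  30. ]
pt1 [439.  -25.9  30. ]
phome [438.7 -45.2  30. ]
clip [433.7  22.8  30. ]
[[331.9 245.9]
 [331.1 247.3]
 [330.2 248.7]]
```

In the crop, the clip is centred at top column about 302, so y ≈ 22.8. The pointer is now at y ≈ 6 to 8. I advance 12 mm, then release to get a clear look.

carry_out([
  [-0.0014,-0.0099,0],
  [-0.0002,-0.01,0],
  [0.001,-0.01,0],
  [0.0022,-0.0097,0],
  [0,0,0],
], turn=[0,0,0,0,0], fingers=[10,10,10,10,10])

```text
time_s: 11.4
tool_pos: [589.6, -1.7, 109.8]
ee_rot: [3.141, 0.0, 3.141]
wrist_force: [0.0, -0.6, 7.1]
opening: 19.4
gripper_force: 30.0
```

carry_out([
  [0,0,0],
  [0,0,0],
], turn=[0,0], fingers=[10,10])

```text
time_s: 11.57
tool_pos: [589.8, -1.0, 109.8]
ee_rot: [3.141, 0.001, -3.141]
wrist_force: [0.1, 0.1, 6.7]
opening: 19.2
gripper_force: 30.0
```

carry_out([
  [0,0,0],
  [0,0,0],
  [0,0,0],
  [0,0,0],
  [0,0,0],
], turn=[0,0,0,0,0], fingers=[60,60,60,60,60])

```text
time_s: 11.98
tool_pos: [589.1, -1.3, 109.0]
ee_rot: [3.141, -0.001, -3.141]
wrist_force: [-0.3, 0.2, -0.6]
opening: 47.6
gripper_force: 0.0
```

carry_out([
  [0,0,-0.06],
  [0,0,-0.06],
  [0,0,-0.06],
  [0,0,-0.03],
  [0,0.06,0],
], turn=[0,0,0,0,0], fingers=[60,60,60,60,60])

```text
time_s: 12.4
tool_pos: [592.1, 26.2, 240.7]
ee_rot: [-3.138, 0.008, 3.131]
wrist_force: [1.5, -0.7, 0.2]
opening: 55.0
gripper_force: 0.0
```

carry_out([
  [0,0.06,0],
  [0,0.06,0],
  [0,0.06,0],
  [0,0.06,0],
  [0,0.06,0],
], turn=[0,0,0,0,0], fingers=[60,60,60,60,60])

```text
time_s: 12.82
tool_pos: [589.0, 216.1, 235.3]
ee_rot: [-3.142, -0.0, -3.142]
wrist_force: [1.6, -0.0, 0.4]
opening: 55.1
gripper_force: 0.0
```

carry_out([
  [0,0.06,0],
  [0,0.06,0],
  [0,0,0],
  [0,0,0],
  [0,0,0],
], turn=[0,0,0,0,0], fingers=[60,60,60,60,60])

```text
time_s: 13.23
tool_pos: [589.3, 285.9, 234.9]
ee_rot: [-3.14, -0.001, -3.141]
wrist_force: [0.3, -1.3, -0.2]
opening: 55.1
gripper_force: 0.0
```

```bash
cat > look.py <<'E'
import sys; from h import *
n=sys.argv[1]
A=np.mean([cap('top').astype(float) for _ in range(8)],0); B=np.mean([cap('side').astype(float) for _ in range(8)],0)
np.savez('pics/'+n,A=A,B=B)
def z(a,k=13): 
    a=cv2.resize(a,None,fx=k,fy=k,interpolation=cv2.INTER_CUBIC); return np.clip(255*(np.clip(a,0,255)/255)**2.5,0,255).astype(np.uint8)
cv2.imwrite(f'pics/{n}.png',np.hstack([z(A[208:238,287:317]),z(B[232:262,315:345])])[:,:,::-1])
print(monitor.sense()['tool_pos'],monitor.sense()['time_s'])
E
python3 look.py L1
```

```text
[589.43316224 286.40528342 235.31748159] 14.0333
```

View pics/L1.png

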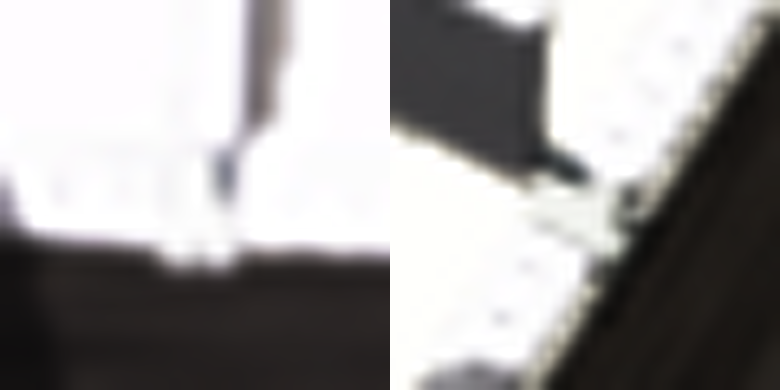

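The top panel shows the pointer at column about 225/13+287 ≈ 303.8 and the clip lobes at 155–240, centred near 301.7. The fence is roughly 4 to 5 mm short, so I refine this numerically.

```bash
python3 - <<'E'
import numpy as np
np.set_printoptions(linewidth=200)
d=np.load('pics/L1.npz'); A=d['A'].mean(2); B=d['B'].mean(2)
print('cols 294..312'); 
for r in range(206,231): print(r,A[r,294:313].round().astype(int))
print('side cols 322..338')
for r in range(240,258): print(r,B[r,322:339].round().astype(int))
from h import *
print(proj('top',[[431,22,30],[431,26,30],[439,20,30],[439,18,30]]))
E
```

```text
cols 294..312
206 [255 255 255 255 255 255 254 253 254 255 255 252 217 194 207 236 255 255 255]
207 [255 255 255 255 255 255 254 254 254 255 255 249 210 193 209 238 255 255 255]
208 [255 255 255 255 255 255 254 254 254 255 255 247 202 191 208 238 255 255 255]
209 [255 255 255 255 255 255 254 254 254 255 255 245 198 191 208 238 255 255 255]
210 [255 255 255 255 255 255 254 254 254 255 255 244 195 190 208 238 255 255 255]
211 [255 255 255 255 255 255 254 254 254 255 255 242 193 190 210 238 255 255 255]
212 [255 255 255 255 255 255 254 254 255 255 255 241 193 192 218 245 255 255 255]
213 [255 255 255 255 255 255 254 254 255 255 255 240 191 196 229 254 255 255 255]
214 [255 255 255 255 255 254 254 254 255 255 255 238 188 196 236 255 255 255 255]
215 [255 255 255 255 255 254 253 253 255 255 255 236 185 196 237 255 255 255 255]
216 [255 255 255 255 255 254 253 254 255 255 255 235 186 200 237 255 255 255 255]
217 [255 255 255 255 255 254 253 254 255 255 255 232 201 224 247 255 255 255 255]
218 [254 254 254 254 254 254 254 253 254 255 251 228 230 251 255 255 255 255 255]
219 [253 253 252 253
[... 1731 characters left out ...]
 254 254 254 254 252 242 238 246 247 231 166  97  86 103 101  98]
251 [254 254 254 254 255 254 254 250 230 224 204 126  85  93 102  98 102]
252 [254 254 253 248 252 254 254 249 204 162 137  94  91 104 100  99 105]
253 [254 254 254 254 253 253 254 244 186 148 106  93 104 102  98 103 107]
254 [254 255 255 255 254 254 250 234 213 143  89  93 105 100 100 105 106]
255 [253 253 254 254 254 252 241 216 162 106  88 103 104 100 105 104 107]
256 [253 243 250 254 254 245 225 204 129  82  91 104 102 104 104 104 108]
257 [254 254 254 254 249 235 224 163 106  96 101 103 103 105 102 104 106]
[[302.34620091 225.21674314]
 [300.54632817 225.18365345]
 [303.31785644 221.62316161]
 [304.21754252 221.63957244]]
```

```bash
python3 - <<'E'
from h import *
g=lambda P:(P[0].round(1),P[1].round(1),'yg',round(.0195*(P[0]-502.1)+P[1]-14.5,1))
print('clip', [g(atz('top',(301.72,227.6),z)) for z in (18,25,30)])
print('ptr', g(atz('top',(303.85,222),30)))
print('fence backtop', [g(atz('top',(c,212),76)) for c in (305.4,)])
print('ptr side',g(atz('side',(329.3,245.2),30)))
print('marks side',[g(atz('side',u,z)) for u in ((333,247),(330.7,252.7)) for z in (18,25,30)])
print('fwd edge of clip side',[g(atz('side',u,26)) for u in ((326.6,249),(328.6,250),(330.2,251.3))])
E
```

```text
clip [(np.float64(425.4), np.float64(23.9), 'yg', np.float64(7.9)), (np.float64(425.6), np.float64(23.5), 'yg', np.float64(7.6)), (np.float64(425.7), np.float64(23.3), 'yg', np.float64(7.3))]
ptr (np.float64(438.2), np.float64(18.8), 'yg', np.float64(3.1))
fence backtop [(np.float64(459.9), np.float64(13.7), 'yg', np.float64(-1.6))]
ptr side (np.float64(436.8), np.float64(19.3), 'yg', np.float64(3.6))
marks side [(np.float64(430.5), np.float64(13.1), 'yg', np.float64(-2.8)), (np.float64(428.9), np.float64(16.8), 'yg', np.float64(0.8)), (np.float64(427.7), np.float64(19.4), 'yg', np.float64(3.4)), (np.float64(428.3), np.float64(28.1), 'yg', np.float64(12.1)), (np.float64(426.7), np.float64(31.7), 'yg', np.float64(15.7)), (np.float64(425.5), np.float64(34.2), 'yg', np.float64(18.2))]
fwd edge of clip side [(np.float64(438.4), np.float64(28.4), 'yg', np.float64(12.7)), (np.float64(433.5), np.float64(28.5), 'yg', np.float64(12.7)), (np.float64(429.0), np.float64(29.7), 'yg', np.float64(13.7))]
```

```bash
python3 - <<'E'
import cv2,numpy as np
np.set_printoptions(linewidth=200)
A=cv2.imread('pics/t1.png').mean(2);B=cv2.imread('pics/s1.png').mean(2)
print('cols 296..312')
for r in range(216,231): print(r,A[r,296:313].round().astype(int))
print('side cols 322..338')
for r in range(241,256): print(r,B[r,322:339].round().astype(int))
a=cv2.resize(cv2.imread('pics/t1.png')[212:236,290:314],(400,400),interpolation=cv2.INTER_CUBIC);b=cv2.resize(cv2.imread('pics/s1.png')[236:260,318:342],(400,400),interpolation=cv2.INTER_CUBIC)
cv2.imwrite('pics/z5.png',np.hstack([a,b]))
E
```

```text
cols 296..312
216 [255 255 253 230 222 223 223 223 224 224 224 224 224 224 224 224 225]
217 [255 255 254 231 222 222 224 224 224 223 224 224 224 224 225 225 225]
218 [255 255 253 231 220 218 218 220 222 223 224 224 224 224 224 224 224]
219 [255 255 252 231 213 205 206 209 218 223 226 227 227 226 224 224 223]
220 [255 255 253 228 205 202 205 208 213 217 226 231 231 229 227 225 223]
221 [255 255 255 231 203 204 207 211 209 209 223 232 232 231 230 228 228]
222 [255 255 255 243 207 203 208 210 206 206 222 230 230 229 230 230 230]
223 [255 255 255 250 212 201 207 209 204 207 222 228 226 223 226 230 231]
224 [255 255 255 252 217 202 206 209 205 210 223 228 225 219 224 227 229]
225 [255 255 255 250 216 199 204 207 206 209 220 226 222 216 219 223 225]
226 [249 254 251 230 200 189 194 203 196 188 189 194 190 185 186 191 197]
227 [168 178 184 187 181 175 176 185 174 147 137 136 137 134 136 140 145]
228 [119 123 134 150 150 145 138 142 134 108  95  95  95  95  97  97 100]
229 [116 115 120 124 125 121 109 101  94  85  82  82  81  83  84  84  82]
230 [116 117 117 118 119 116 107  92  84  83  84  
[... 452 characters left out ...]
2 172 154 134 144 149 125  84  62]
247 [199 201 199 186 173 168 168 168 169 166 141 124 141 133  95  65  63]
248 [199 200 188 169 166 167 167 168 168 158 133 126 131 105  72  62  60]
249 [202 203 207 190 162 153 162 167 167 159 134 113  95  75  61  65  56]
250 [222 230 249 244 219 201 182 167 165 171 156 119  83  61  65  58  57]
251 [253 253 254 254 254 254 253 237 173 197 184 109  78  64  59  59  57]
252 [255 254 254 248 252 254 254 248 191 155 135  87  68  65  58  57  65]
253 [254 255 255 254 253 254 254 243 175 132 101  74  67  62  59  63  63]
254 [255 255 255 255 254 254 250 235 213 138  86  64  64  58  60  59  62]
255 [254 254 255 255 254 253 243 218 164 104  72  68  61  60  62  63  66]
```

View pics/z5.png

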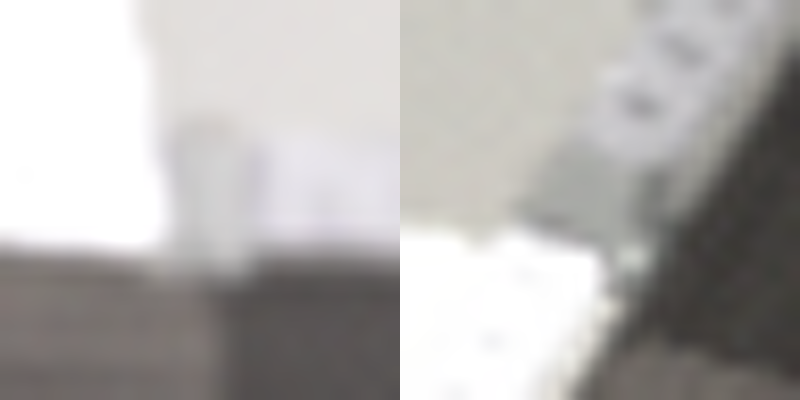

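carry_out([
  [0.0127,-0.042,0.023],
  [0.0127,-0.042,0.023],
  [0.0127,-0.042,0.023],
  [0.0127,-0.042,0.023],
  [0.0127,-0.042,0.023],
], turn=[0,0,0,0,0], fingers=[60,60,60,60,60])

```text
time_s: 14.45
tool_pos: [550.9, 159.4, 165.9]
ee_rot: [3.141, 0.0, -3.141]
wrist_force: [0.1, -0.8, 0.5]
opening: 54.9
gripper_force: 0.0
```

carry_out([
  [0.0127,-0.042,0.023],
  [0.0127,-0.042,0.023],
  [0.0127,-0.042,0.023],
  [0,0,0],
  [0,0,0],
], turn=[0,0,0,0,0], fingers=[60,60,60,60,60])

```text
time_s: 14.87
tool_pos: [527.8, 83.0, 124.5]
ee_rot: [-3.141, -0.001, 3.139]
wrist_force: [1.2, 0.7, 1.5]
opening: 54.7
gripper_force: 0.0
```

```bash
python3 look.py L2; python3 - <<'E'
import numpy as np
np.set_printoptions(linewidth=200)
from h import *
d=np.load('pics/L2.npz'); A=d['A'].mean(2); B=d['B'].mean(2)
print('cols 292..312'); 
for r in range(214,231): print(r,A[r,292:313].round().astype(int))
print('side cols 322..338')
for r in range(241,256): print(r,B[r,322:339].round().astype(int))
for c in ('top','side'):
  for q in ('clip_mark','pointer'):
    for r in spotter.masks_of(c,q)[:2]: print(c,q,r['confidence'],r['location'],r['mask'].sum())
E
```

```text
[528.49822205  84.78883206 124.9186271 ] 15.6667
cols 292..312
214 [213 213 214 214 214 214 214 210 199 199 209 217 209 179 176 202 215 216 216 216 216]
215 [214 212 214 214 214 214 214 207 194 196 209 218 208 178 176 201 215 217 216 216 216]
216 [218 213 213 214 214 215 214 208 195 198 210 218 208 177 177 203 215 216 216 216 216]
217 [223 214 213 214 214 214 214 209 199 199 208 215 204 177 181 205 216 216 216 216 216]
218 [222 209 208 208 207 207 209 208 200 196 197 197 191 179 190 209 216 216 216 216 216]
219 [216 202 200 198 196 197 201 201 196 190 181 167 166 184 206 218 220 219 217 215 215]
220 [217 208 207 204 201 204 205 198 195 193 181 150 146 182 216 225 224 222 219 216 215]
221 [220 215 217 212 204 210 210 195 192 195 184 146 136 175 214 225 225 223 222 220 219]
222 [221 217 218 211 199 208 209 192 188 194 184 149 139 174 212 224 223 221 222 223 223]
223 [229 219 217 210 201 208 208 191 187 193 187 164 156 181 211 221 219 214 218 222 223]
224 [239 221 213 210 208 213 211 196 190 194 194 185 180 193 213 221 216 209 214 220 221]
225 [233 206 196 195 200 207 206 198 192 192 19
[... 994 characters left out ...]
71 170 145 125 144 139  98  69  65]
248 [207 205 194 176 170 172 173 174 172 163 139 130 135 110  76  66  63]
249 [207 206 200 185 166 159 167 173 173 164 138 116  98  74  66  64  60]
250 [205 201 200 201 197 185 166 160 168 171 150 120  87  64  66  62  61]
251 [200 199 202 201 203 200 193 180 156 147 131 101  80  67  65  60  62]
252 [202 199 188 169 180 198 199 182 153 133 112  87  70  66  62  60  64]
253 [199 203 202 196 185 190 198 176 146 124  96  74  67  64  61  63  66]
254 [200 204 206 204 198 197 184 172 156 118  81  68  66  61  62  65  65]
255 [201 193 202 203 200 189 174 165 140  97  69  65  65  62  65  65  66]
top pointer 0.66 [300.4, 209.2] 107
side pointer 0.55 [323.7, 198.5] 288
```

carry_out([
  [0,0,-0.06],
  [-0.0339,-0.048,0],
  [-0.0339,-0.048,0],
  [-0.0338,-0.048,0],
  [0,0,0],
], turn=[0,0,0,0,0], fingers=[60,60,60,60,60])

```text
time_s: 16.28
tool_pos: [592.7, -9.3, 161.6]
ee_rot: [-3.137, 0.004, 3.134]
wrist_force: [-0.5, -1.6, -0.6]
opening: 55.1
gripper_force: 0.0
```

carry_out([
  [0,0,0],
  [0,0,0.043],
  [0,0,0.043],
  [0,0,0],
  [0,0,0],
], turn=[0,0,0,0,0], fingers=[60,60,60,60,60])

```text
time_s: 16.7
tool_pos: [588.0, -0.5, 108.5]
ee_rot: [3.141, -0.003, -3.14]
wrist_force: [0.4, 0.7, 0.5]
opening: 54.9
gripper_force: 0.0
```

carry_out([
  [0,0,0],
  [0,0,0],
  [0,0,0],
  [0,0,0],
  [0,0,0],
], turn=[0,0,0,0,0], fingers=[10,10,10,10,10])

```text
time_s: 17.12
tool_pos: [589.8, -1.5, 110.1]
ee_rot: [3.141, 0.001, -3.141]
wrist_force: [0.3, -0.8, 0.5]
opening: 25.9
gripper_force: 0.0
```

carry_out([
  [0,0,0],
  [0,0,0],
  [0,0,0],
  [0,0,0],
  [0,0,0],
], turn=[0,0,0,0,0], fingers=[10,10,10,10,10])

```text
time_s: 17.53
tool_pos: [589.8, -1.7, 109.5]
ee_rot: [3.142, 0.001, 3.142]
wrist_force: [1.4, -0.3, 2.8]
opening: 19.2
gripper_force: 30.0
```

carry_out([
  [0.0013,-0.004,0],
  [0.0015,-0.0039,0],
  [0,0,0],
  [0,0,0],
  [0,0,0],
], turn=[0,0,0,0,0], fingers=[10,10,10,10,10])

```text
time_s: 17.95
tool_pos: [587.9, -6.6, 109.5]
ee_rot: [-3.141, 0.0, 3.141]
wrist_force: [-0.1, 0.1, 4.0]
opening: 18.9
gripper_force: 30.0
```

carry_out([
  [0,0,0],
  [0,0,0],
  [0,0,0],
  [0,0,0],
  [0,0,0],
], turn=[0,0,0,0,0], fingers=[60,60,60,60,60])

```text
time_s: 18.37
tool_pos: [587.5, -6.4, 109.1]
ee_rot: [-3.142, -0.001, -3.142]
wrist_force: [-0.2, 0.5, 0.4]
opening: 48.3
gripper_force: 0.0
```

carry_out([
  [0,0,-0.043],
  [0,0,-0.043],
  [0.0329,0.0506,0],
  [0.0329,0.0506,0],
  [0.033,0.0507,0],
], turn=[0,0,0,0,0], fingers=[60,60,60,60,60])

```text
time_s: 18.78
tool_pos: [528.0, 85.3, 161.3]
ee_rot: [3.141, 0.001, 3.14]
wrist_force: [0.1, -0.1, -0.4]
opening: 54.8
gripper_force: 0.0
```

carry_out([
  [0,0,0.03],
  [0,0,0.03],
  [0,0,0],
  [0,0,0],
  [0,0,0],
], turn=[0,0,0,0,0], fingers=[60,60,60,60,60])

```text
time_s: 19.2
tool_pos: [529.0, 84.3, 125.5]
ee_rot: [-3.141, 0.0, 3.141]
wrist_force: [0.1, 0.2, -0.7]
opening: 55.1
gripper_force: 0.0
```

```bash
python3 look.py L3; python3 - <<'E'
import numpy as np
np.set_printoptions(linewidth=200)
from h import *
d=np.load('pics/L3.npz'); A=d['A'].mean(2); B=d['B'].mean(2)
print('cols 292..312'); 
for r in range(214,230): print(r,A[r,292:313].round().astype(int))
print('side cols 320..338')
for r in range(242,256): print(r,B[r,320:339].round().astype(int))
def z(a,k=16): return np.clip((cv2.resize(a,(400,500),interpolation=cv2.INTER_CUBIC)-60)*1.5,0,255).astype(np.uint8)
cv2.imwrite('pics/z6.png',np.hstack([z(d['A'][207:232,293:313]),z(d['B'][236:261,320:340])])[:,:,::-1])
E
```

```text
[528.47580586  84.81565167 124.9134984 ] 20.0
cols 292..312
214 [214 212 213 214 214 214 208 197 201 212 217 203 174 179 204 215 216 216 216 216 216]
215 [218 212 213 213 214 214 207 195 201 212 217 202 174 182 207 216 216 216 216 216 216]
216 [221 213 213 214 215 214 206 194 201 213 217 201 173 182 206 216 216 216 216 216 216]
217 [222 213 213 214 214 214 206 193 199 210 213 198 174 185 208 215 216 216 216 216 216]
218 [221 208 207 207 207 207 201 190 190 195 195 187 179 195 212 217 216 216 216 216 216]
219 [219 203 200 198 196 197 197 191 186 176 162 165 185 205 218 220 220 218 217 215 215]
220 [221 208 207 204 201 204 204 197 187 165 137 146 182 205 220 224 224 222 219 217 215]
221 [223 216 217 212 204 210 210 195 184 160 128 138 176 196 216 225 225 223 222 220 219]
222 [224 217 219 211 199 208 210 192 181 162 135 143 175 194 213 223 223 221 222 223 223]
223 [229 217 216 210 201 208 208 191 184 176 159 163 182 195 213 221 218 214 218 223 223]
224 [241 221 212 210 208 213 211 196 190 189 184 186 191 199 213 220 217 209 214 220 221]
225 [240 215 196 195 199 207 207 198 193 191 193 1
[... 866 characters left out ...]
150 153 168 169 146 126 145 138  97  69  64]
248 [207 207 206 205 195 175 169 172 170 171 172 162 139 131 135 110  76  66  62]
249 [207 206 206 206 200 186 165 159 167 173 173 164 138 116  97  75  65  65  60]
250 [207 206 206 202 200 200 197 186 166 160 168 170 152 121  87  64  65  62  59]
251 [207 205 200 199 201 201 203 201 193 179 157 147 132 102  79  67  64  60  63]
252 [206 205 202 200 188 169 180 198 199 182 153 134 112  88  69  67  63  61  65]
253 [205 200 199 203 202 195 185 190 198 177 147 124  96  74  68  64  60  63  66]
254 [192 190 201 204 207 204 198 197 185 171 155 119  80  67  66  62  63  65  66]
255 [209 214 201 194 202 202 201 190 174 165 139  96  69  65  64  61  64  64  66]
```

View pics/z6.png

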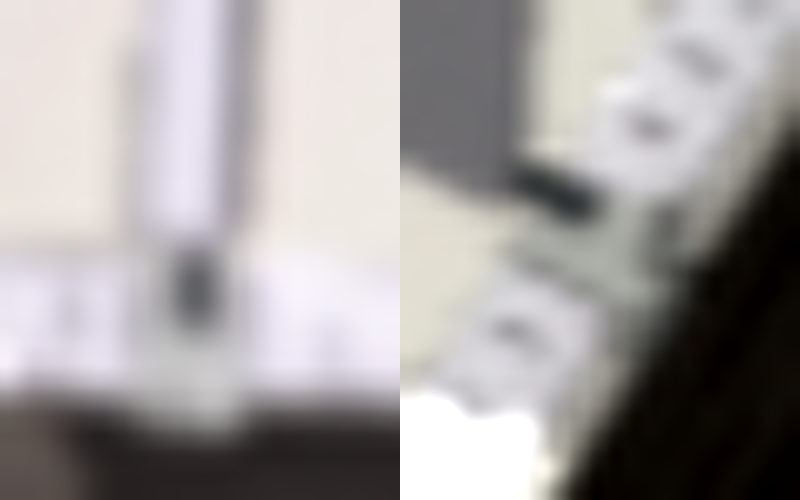

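The last crop shows the pointer at x ≈ 195, centred on the clip, whose body runs from 132 to 255 in the top view. The gripper is clear of everything, so I hand in.

```bash
python3 -c "
from h import *
print(robot.finish_job())"
```

```text
the job is handed in; nothing more can be done
None
```

I wound the fence home against the stop screw at about 9 N, then forward to the clip, with the last turning forward. The crank is released and the job handed in; in the pictures the pointer lines up with the middle of the clip to within about 1 mm, though the fin itself was barely visible.

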